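# Close a flow-channel joint and hold the UV lamp over it

### The job

On the bonding jig, butt the loose half of the clear acrylic flow channel flush against the clamped half, no gap and sides in line; its mating face is already prepared for light curing. Then lift the cordless UV lamp out of its dock, carry it across clear of the test rig and without knocking the loose things lying about, and stop with its underside level and hovering about 10 mm above the joint, centred on it, the lamp's long side running along the joint line. The lamp must never touch the jig or channel: finish there, still holding the lamp up in the gripper (do not put it down or let go), so that I can trigger the exposure.

Things in the scene. Friction and masses are not known exactly. Their poses are not given: they have to be found in the camera images.
- joint_edge (a point): Middle of the top edge of the clamped channel half's mating face, 37 mm above the bench: the joint line, running along x. The clamped half, a fixed clear acrylic block 50 (x) by 80 (y) by 25 mm high, fills y -80 to 0 and x -25 to +25 mm of this frame; the loose half belongs on its +y side. z up. Each half has a brass hose port, 15 mm wide, 18 mm high, on its top 54 mm from its mating face.
- loose_centre (a point): Centre (half-way up) of the loose channel half: clear acrylic block 50 (x) by 80 (y) by 25 mm high, 0.125 kg, lying free on the jig's plate 15 to 35 mm from the clamped half, a little off the fence and slightly turned. Its mating face looks along its own -y. Grip it across its 50 mm width, above the fence (fence top 18 mm, block top 37 mm above the bench).
- loose_edge (a point): Middle of the top edge of the loose half's mating face (12.5 mm above and 40 mm to -y of its centre; same axes as the loose half). Joint closed: this point coincides with joint_edge and the axes are parallel.
- lamp_grip (a point): Centre of the UV lamp's handle bar. The lamp is a grey cordless box 140 (x) by 44 (y) by 34 mm high, 0.36 kg, balanced about its middle, with a black handle bar above it along x: 124 mm long, 22 mm wide (y), 20 mm high, its centre 73 mm above the lamp's underside, on posts at x = +-53 mm, 24 mm clear below it. Grip it across its 22 mm width. z up.
- lamp_window (a point): Centre of the lamp's flat underside (the light window), 73 mm below lamp_grip; x along the lamp's long side, y across, z up through the handle. Either end may lead.
- dock: The lamp's black charging dock, fixed: 190 (x) by 76 mm (y), origin at the centre of its underside. The lamp rests in it, underside 18 mm above the bench, long side along the dock's x; end cheeks 38 mm high at x = +-83 mm and side lips 24 mm high hold it loosely: lift it straight up.
- jig: Bonding jig, fixed: black-anodised plate 100 (x) by 260 (y) by 12 mm; origin at its underside's centre, 37 mm straight below joint_edge, same axes. A steel fence, 6 mm high above the plate, runs along the +x side of both halves, inner face at x = +25 mm (the clamped half touches it). A toggle clamp holds the clamped half's far end: y -65 to -125 mm, upright handle 102 mm above the bench.
- rig: Test rig that stands between jig and dock, fixed: black breadboard 300 mm (x) by 150 mm (y) with a translation stage under a clear cover and a post with a cross arm; origin at the centre of its underside; its highest part is 143 mm above the bench.
- driver: Loose screwdriver, 160 mm long, lying beside the jig; leave alone. Origin in it at bench height.
- adhesive: Loose small amber bottle, 32 mm across, 70 mm high, standing beside the jig; leave alone. Origin under its centre.
- post_holder: Loose black post holder, 32 mm across the foot, 45 mm high, standing beside the dock; leave alone. Origin under its centre.
- bracket: Loose aluminium angle bracket, 40 by 30 mm, 40 mm high, beside the dock; leave alone. Origin under its centre.
- caliper: Loose caliper, 190 mm long, 12 mm high, lying in front of the rig; leave alone. Origin under its centre.
- screw_tray: Loose grey plastic tray of screws, 90 by 70 mm, 24 mm high; leave alone. Origin under its centre.
- tape: Loose roll of tape lying flat, 92 mm across, 19 mm high; leave alone. Origin under its centre.
Not all that is in view belongs to the job. What is shaped like the part that bears lamp_grip but blue or purple is not meant.

How it is judged:
By the outcome, as a careful person would: the job done as asked, in the order asked, and still so for the second after the job is handed in, while the arm keeps its last pose, push and grip.
It also fails if it takes over 67 s, if anything falls off the work surface, if the arm or the gripper's body presses on something with over 40 N, if the wrist force passes 120 N, or if a joint passes its speed limit or range.

### The arm

A 6-joint arm with a two-finger parallel gripper is mounted at the origin on the work surface. World frame = base frame: x ahead of the robot, y to its left, z up, the work surface at z = 0. Lengths are in m, angles in rad, forces in N, time in s.
With the tool pointing down it reaches from about 0.25 to 0.725 m from the base axis. Payload 4 kg.
Tool frame: the origin (TCP) lies midway between the tips of the shut fingers; the grasp point (between the pads) lies 19 mm behind it; z points along the fingers, y is the line along which they close (so a half turn about z gives the same grasp; the last joint's range is limited). The gripper opens to 85 mm and grips with 20 to 120 N. Pads are 22 mm wide; open, the fingers measure 114 mm over their backs; the gripper's body (76 mm by 85 mm) begins 54 mm behind the grasp point. The pads swing forward as they close: fully open they stand 13 mm farther back than shut.
Start: joints at [1.24, 0.241, 0.005, 1.335, 0, 1.571], TCP at [0.162, 0.473, 0.207] pointing down, gripper open.
Joint ranges: [-2.72, 2.72], [-1.05, 1.87], [-1.09, 1.28], [-1.99, 2.15], [-1.42, 1.44], [-3.14, 3.14]. Speed limits (rad/s): [2.79, 2.79, 3.14, 3.14, 3.14, 3.14].

### API

Orientations are given as a unit quaternion [x, y, z, w].
In Python, from workcell import bot gives the robot as it stands. The module is installed in compiled form; this text tells all that it offers.
- The arm moves only by the tool jog_arm, never from a script. Its argument "deltas" is a list of rows, each an object with "fingers": the opening, from 0 (shut) to 1 (fully open); "delta_pos": the shift along the tool's x, y, z normalised to -1 to 1, where 1 is 300 mm, a list of three; "yaw": the turn about the tool's z normalised to -1 to 1, where 1 is pi/4 rad. A call has 1 to 12 rows; each row is the pose to reach, as a shift and turn from the pose commanded when the call began, along the tool's axes at that moment; what a row does not reach only later rows make up. A row lasts 1/10 s, in which the tool goes at most 50 mm and 8.59 degrees, less where a joint would pass 70% of its speed; a pose out of reach is approached as far as the arm can. A call with a number of a shift or a turn outside -1 to 1 is refused whole. A call with a gripper value outside its range is refused whole. The fingers move at their own pace and stop on an object; the grip force is fixed at half the most. Time passes only in rows, so rows that repeat a pose let the fingers close. It gives the time, the measured TCP pose, the force, the opening and the grip force at its end, in the units of the state.
- bot.get_obs(): the state, without advancing time (a new reading comes with each control period).
- bot.camera(name): name is "scene" or "side" or "wrist"; returns a dict with "image" (480x640x3 uint8, red, green, blue), "range_z" (480x640 float32, m along the optical axis (not along the pixel's ray), 0 where there is no reading), "fx", "fy", "cx", "cy" (pixels), "rvec" (rotation vector, rad) and "tvec" (3), from world to camera coordinates, as OpenCV has them. Camera axes: x right, y down, z forward; pixel columns grow to the right and rows downward; lengths in m; the calibration is good to about 2 mm. A picture is of the moment at which its call begins.
- bot.job_done(): hands the job in; it is judged then, once.
The state is a dict: "clock": time; "joint_pos": joint angles; "joint_vel": joint speeds; "tau": joint torques, N m; "eef_pos": TCP position; "tool_rot": TCP orientation; "ft_force": force on the tool from outside, world axes, zero at the start; "ft_torque": the same for the moment, N m; "grip_width": finger opening in m; "grasp_force": force on a finger pad.
Only numpy, scipy, OpenCV 4.12 (cv2) and the standard library are available. Lean on these libraries where they do the work, as an engineer would, in place of code of your own. Each camera call takes 0.05 s, during which the arm holds its last target. There are 200 camera calls.

## Working session

There is one attempt and no reset: what is moved stays moved. The work goes in short steps, Python scripts to look and compute and a tool call to move; the robot and the scene stay as the last step left them, time stands still between calls to the robot, and variables do not carry over. Pictures are saved under pics/ and viewed, at most 13 in all, crops included, and the job is handed in when it is done.

Besides the shell and the picture viewer there is one more tool, called after ">>>" as a command line: name --argument value ..., lists and objects as JSON in quotes. jog_arm: Moves the arm, as the interface text tells. Scaled input: -1 to 1 covers 300 mm each way for a shift and pi/4 rad each way for a turn. Its arguments: {"type":"object","properties":{"deltas":{"type":"array","items":{"type":"object","properties":{"fingers":{"type":"number"},"delta_pos":{"type":"array","items":{"type":"number"}},"yaw":{"type":"number"}}}}},"required":["deltas"]}

```bash
mkdir -p pics; cat > h.py <<'E'
import numpy as np, cv2
from workcell import bot
def cam(n):
    c=bot.camera(n); R,_=cv2.Rodrigues(np.array(c['rvec'],float)); c['R']=R; c['t']=np.array(c['tvec'],float).ravel(); c['C']=-R.T@c['t']; return c
def ray(c,u,v):
    return c['R'].T@np.array([(u-c['cx'])/c['fx'],(v-c['cy'])/c['fy'],1.])
def onz(c,u,v,z):
    d=ray(c,u,v); return c['C']+d*(z-c['C'][2])/d[2]
def proj(c,p):
    q=c['R']@np.array(p,float)+c['t']; return np.array([c['fx']*q[0]/q[2]+c['cx'],c['fy']*q[1]/q[2]+c['cy']])
def cloud(c):
    Z=c['range_z'];v,u=np.mgrid[0:480,0:640]
    P=np.stack([(u-c['cx'])/c['fx']*Z,(v-c['cy'])/c['fy']*Z,Z],-1)-c['t']
    return P@c['R']
def tri(c1,p1,c2,p2):
    d1=ray(c1,*p1);d2=ray(c2,*p2);A=np.stack([d1,-d2],1);s=np.linalg.lstsq(A,c2['C']-c1['C'],rcond=None)[0]
    a=c1['C']+s[0]*d1;b=c2['C']+s[1]*d2;return (a+b)/2,np.linalg.norm(a-b)
def save(c,n): cv2.imwrite('pics/'+n,c['image'][:,:,::-1])
E
python3 - <<'E'
from h import *
import pickle
for n in('scene','side','wrist'):
    c=cam(n);save(c,n+'0.png');pickle.dump(c,open(n+'0.pkl','wb'));print(n,c['C'].round(3),c['fx'],c['R'][2].round(2))
o=bot.get_obs();print(o)
E
```

```text
scene [ 1.327 -0.229  1.015] 506.2951642960614 [-0.64  0.24 -0.73]
side [0.387 0.825 0.613] 465.4017492162472 [ 0.13 -0.83 -0.54]
wrist [0.096 0.494 0.373] 431.0329983111205 [ 0.26 -0.09 -0.96]
{'clock': 0.15, 'joint_pos': array([ 1.24000649e+00,  2.41242924e-01,  4.03046341e-03,  1.33521927e+00,
       -3.19419181e-05,  1.57080123e+00]), 'joint_vel': array([-4.24381209e-04, -3.43181047e-03,  4.29969012e-03, -2.06728313e-03,
        9.52239898e-05, -1.71389298e-03]), 'tau': array([ 7.12316614e-04, -3.72634614e+01,  2.52638143e+01,  1.23084380e-02,
        4.73439979e-05,  3.48354263e-06]), 'eef_pos': array([0.16223316, 0.47238927, 0.20591478]), 'tool_rot': array([ 1.64644223e-01,  9.86352681e-01, -8.09175121e-04, -1.18873367e-04]), 'ft_force': array([-0.24817398,  0.70862494, -0.02097716]), 'ft_torque': array([-0.00930691, -0.00246153, -0.01244503]), 'grasp_force': 0.0, 'grip_width': 0.08530061894284409}
```

View pics/scene0.png

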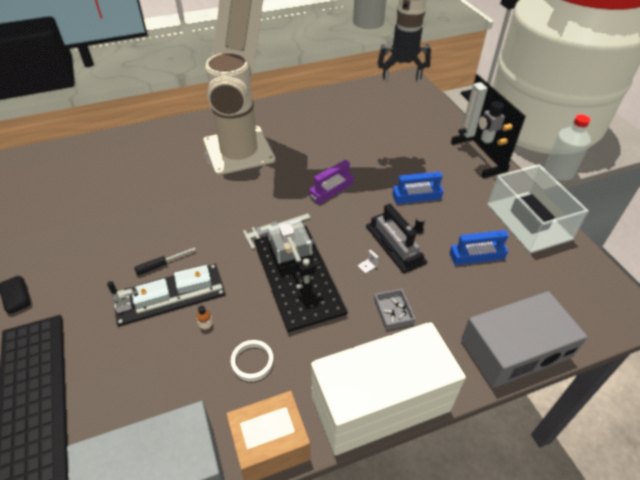

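View pics/side0.png

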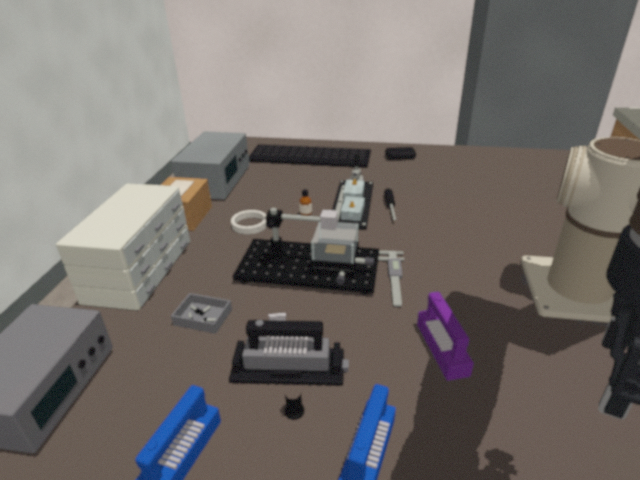

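Scene view: jig with two acrylic halves at about (168,292), rig at (297,270), grey lamp in black dock at (397,238), post holder and bracket near it. Lamp-shaped candidates: grey (397,238), blue (418,188), blue (480,247) and purple (332,182). Only the grey one fits, since it is grey with a black handle and sits in the dock. I'll confirm that in an enlarged crop.

```bash
python3 - <<'E'
from h import *
import pickle
S=pickle.load(open('scene0.pkl','rb'));D=pickle.load(open('side0.pkl','rb'))
def crop(c,u,v,w,h): return cv2.resize(c['image'][v:v+h,u:u+w,::-1],(400,300),interpolation=cv2.INTER_CUBIC)
im=np.vstack([np.hstack([crop(S,105,250,128,96),crop(S,355,195,96,72)]),np.hstack([crop(D,320,160,80,60),crop(D,220,305,140,105)])])
cv2.imwrite('pics/crops.png',im)
P=cloud(S)
for n,u,v in(('loose',180,283),('clamped',150,293),('lamp',395,233)):print(n,P[v,u].round(3))
E
```

```text
loose [ 0.506 -0.274  0.038]
clamped [ 0.51  -0.347  0.036]
lamp [0.557 0.278 0.061]
```

View pics/crops.png

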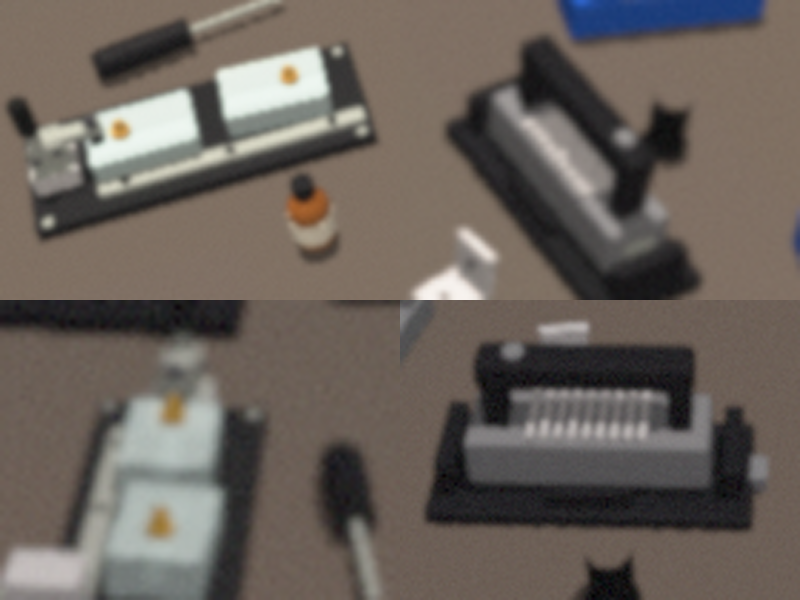

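The crop confirms it: grey lamp with a black handle in the black dock, post holder and bracket next to it. The jig shows the clamped half at left, the loose half at right and the fence on the far (+x) side. Moving above the jig for a close look.

>>> jog_arm --deltas '[{"delta_pos": [0, 0, -0.24], "yaw": 0, "fingers": 1}, {"delta_pos": [-1, -1, -0.24], "yaw": 0.9, "fingers": 1}, {"delta_pos": [-1, -1, -0.24], "yaw": 0.9, "fingers": 1}, {"delta_pos": [-1, -1, -0.24], "yaw": 0.9, "fingers": 1}, {"delta_pos": [-1, -1, -0.24], "yaw": 0.9, "fingers": 1}, {"delta_pos": [-1, -1, -0.24], "yaw": 0.9, "fingers": 1}, {"delta_pos": [-1, -1, -0.24], "yaw": 0.9, "fingers": 1}, {"delta_pos": [-1, -1, -0.24], "yaw": 0.9, "fingers": 1}, {"delta_pos": [-1, -1, -0.24], "yaw": 0.9, "fingers": 1}, {"delta_pos": [-1, -1, -0.24], "yaw": 0.9, "fingers": 1}, {"delta_pos": [-1, -1, -0.24], "yaw": 0.9, "fingers": 1}, {"delta_pos": [-1, -1, -0.24], "yaw": 0.9, "fingers": 1}]'

```text
clock: 1.35
eef_pos: [0.3485, 0.0914, 0.2784]
tool_rot: [0.497, 0.868, -0.0, -0.0]
ft_force: [0.4, -0.1, -0.0]
grip_width: 0.0851
grasp_force: 0.0
```

```bash
cat >> h.py <<'E'
from scipy.spatial.transform import Rotation as Ro
def go(x,y,z,ang=None):
    "world target TCP + direction (deg) of tool y -> normalised jog numbers"
    o=bot.get_obs();R=Ro.from_quat(o['tool_rot']).as_matrix();d=R.T@(np.array([x,y,z])-o['eef_pos'])/.3
    a=np.degrees(np.arctan2(R[1,1],R[0,1]));w=0 if ang is None else -((ang-a+90)%180-90)/45
    print('at',o['eef_pos'].round(4),'yang',round(a,2),'q',o['joint_pos'].round(2),'-> delta',d.round(4),'yaw',round(w,4),'t',round(o['clock'],2),'F',o['ft_force'].round(1),'w',round(o['grip_width'],4),round(o['grasp_force'],1))
E
python3 -c "
from h import *
go(.505,-.38,.28,0)"
```

```text
at [0.3485 0.0914 0.2784] yang 30.43 q [ 0.26 -0.06 -0.15  1.49  0.    1.3 ] -> delta [-1.6191 -0.3462 -0.0063] yaw 0.6763 t 1.35 F [ 0.4 -0.1 -0. ] w 0.0851 0.0
```

>>> jog_arm --deltas '[{"delta_pos": [-1, -0.2, 0], "yaw": 0.676, "fingers": 1}, {"delta_pos": [-1, -0.2, 0], "yaw": 0.676, "fingers": 1}, {"delta_pos": [-1, -0.2, 0], "yaw": 0.676, "fingers": 1}, {"delta_pos": [-1, -0.2, 0], "yaw": 0.676, "fingers": 1}, {"delta_pos": [-1, -0.2, 0], "yaw": 0.676, "fingers": 1}, {"delta_pos": [-1, -0.2, 0], "yaw": 0.676, "fingers": 1}, {"delta_pos": [-1, -0.2, 0], "yaw": 0.676, "fingers": 1}, {"delta_pos": [-1, -0.2, 0], "yaw": 0.676, "fingers": 1}]'

```text
clock: 2.15
eef_pos: [0.4498, -0.1967, 0.2776]
tool_rot: [0.706, 0.708, -0.0, -0.001]
ft_force: [-0.0, 0.1, -0.2]
grip_width: 0.0856
grasp_force: 0.0
```

```bash
python3 -c "
from h import *
go(.505,-.38,.28,0)"
```

```text
at [ 0.4498 -0.1967  0.2776] yang 0.11 q [-0.41  0.21  0.14  1.51  0.    1.16] -> delta [-0.6113  0.1827 -0.0094] yaw 0.0025 t 2.15 F [-0.   0.1 -0.2] w 0.0856 0.0
```

>>> jog_arm --deltas '[{"delta_pos": [-0.61, 0.18, 0], "yaw": 0, "fingers": 1}, {"delta_pos": [-0.61, 0.18, 0], "yaw": 0, "fingers": 1}, {"delta_pos": [-0.61, 0.18, 0], "yaw": 0, "fingers": 1}, {"delta_pos": [-0.61, 0.18, 0], "yaw": 0, "fingers": 1}, {"delta_pos": [-0.61, 0.18, 0], "yaw": 0, "fingers": 1}, {"delta_pos": [-0.61, 0.18, 0], "yaw": 0, "fingers": 1}]'

```text
clock: 2.75
eef_pos: [0.5045, -0.3779, 0.2776]
tool_rot: [0.706, 0.709, 0.0, -0.001]
ft_force: [0.9, 0.9, -0.2]
grip_width: 0.0852
grasp_force: 0.0
```

```bash
python3 - <<'E'
from h import *
import pickle
go(.505,-.38,.28,0)
c=cam('wrist');save(c,'w1.png');pickle.dump(c,open('w1.pkl','wb'));print(c['C'],c['R'][2])
E
```

```text
at [ 0.5045 -0.3779  0.2776] yang 0.24 q [-0.64  0.51  0.59  1.65  0.    0.92] -> delta [-0.0069  0.0016 -0.0082] yaw 0.0052 t 2.75 F [ 0.9  0.9 -0.2] w 0.0852 0.0
[ 0.50436737 -0.30956941  0.44524011] [ 5.03579996e-04 -2.71552949e-01 -9.62423370e-01]
```

View pics/w1.png

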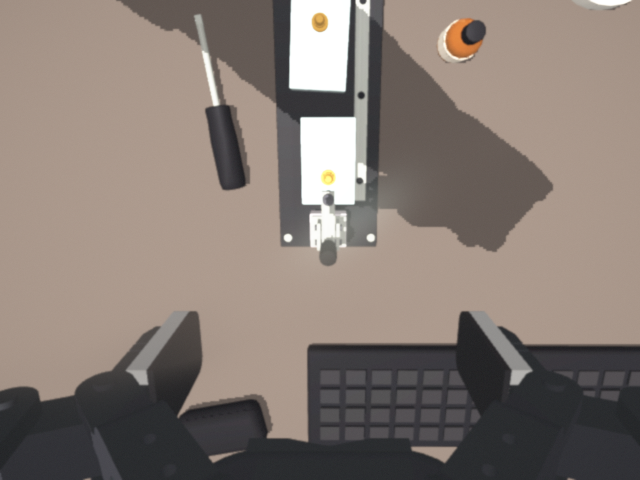

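The wrist view shows the clamped half at (301–356, 118–204) and the loose half at the top (290–350, 0–92), slightly turned and cut off by the frame. The fence runs down x≈362, the bottle is at (462,40) and the screwdriver at (222,130). A second view from 75 mm towards +y gives me the baseline.

>>> jog_arm --deltas '[{"delta_pos": [0.25, 0, 0], "yaw": 0, "fingers": 1}, {"delta_pos": [0.25, 0, 0], "yaw": 0, "fingers": 1}, {"delta_pos": [0.25, 0, 0], "yaw": 0, "fingers": 1}, {"delta_pos": [0.25, 0, 0], "yaw": 0, "fingers": 1}]'

```text
clock: 3.2
eef_pos: [0.5039, -0.3026, 0.2804]
tool_rot: [0.705, 0.709, 0.0, 0.001]
ft_force: [0.3, -0.4, -0.7]
grip_width: 0.0854
grasp_force: 0.0
```

```bash
python3 - <<'E'
from h import *
import pickle
c2=cam('wrist');pickle.dump(c2,open('w2.pkl','wb'));save(c2,'w2.png')
c1=pickle.load(open('w1.pkl','rb'))
def blobs(c):
    h=cv2.cvtColor(c['image'],cv2.COLOR_RGB2HSV); im=c['image'].astype(int)
    m=((im.min(2)>175)).astype(np.uint8)
    m=cv2.morphologyEx(m,cv2.MORPH_OPEN,np.ones((5,5)))
    out=[]
    for k in cv2.findContours(m,cv2.RETR_EXTERNAL,cv2.CHAIN_APPROX_NONE)[0]:
        if cv2.contourArea(k)>1500:
            r=cv2.minAreaRect(cv2.convexHull(k));out.append((cv2.contourArea(k),r,cv2.boxPoints(r)))
    return out
for c in(c1,c2):
    print('---')
    for a,r,b in blobs(c):
        W=np.array([onz(c,*p,.037) for p in b]);print(a,b.round(1).tolist());print(W[:,:2].round(4).tolist())
for p in((160,190),(150,330)):pass
P=cloud(c2);
for y in(-.40,-.38,-.29,-.27,-.25):
    u,v=proj(c2,[.505,y,.037]).astype(int); print(y,c2['image'][v,u],P[v,u].round(4))
E
```

```text
---
5545.0 [[300.0, 117.0], [356.0, 117.0], [356.0, 247.0], [300.0, 247.0]]
[[0.4781, -0.3071], [0.529, -0.3069], [0.5316, -0.4302], [0.4763, -0.4304]]
5095.5 [[288.0, 88.9000015258789], [291.1000061035156, -2.0], [350.20001220703125, 0.0], [347.1000061035156, 90.9000015258789]]
[[0.4677, -0.283], [0.4719, -0.2101], [0.5221, -0.2114], [0.5206, -0.2844]]
---
4399.0 [[301.0, 197.0], [363.0, 197.0], [363.0, 276.0], [301.0, 276.0]]
[[0.4782, -0.3066], [0.5379, -0.3063], [0.5401, -0.3873], [0.4772, -0.3876]]
4788.5 [[288.5, 171.60000610351562], [293.1000061035156, 81.5], [348.70001220703125, 84.30000305175781], [344.1000061035156, 174.5]]
[[0.4666, -0.2824], [0.4723, -0.2021], [0.5222, -0.2042], [0.5193, -0.2848]]
1908.0 [[525.7000122070312, 51.0], [577.0, -7.099999904632568], [650.0, 57.29999923706055], [598.7000122070312, 115.4000015258789]]
[[0.6777, -0.1756], [0.7154, -0.1296], [0.7886, -0.1801], [0.7519, -0.2296]]
-0.4 [247 247 241] [ 0.5046 -0.3916  0.0564]
-0.38 [232 233 225] [ 0.5045 -0.373   0.0566]
-0.29 [92 88 90] [ 0.5041 -0.2926  0.0119]
-0.27 [254 255 254] [ 0.5049 -0.2695  0.0367]
-0.25 [254 255 254] [ 0.5048 -0.2493  0.0384]
```

View pics/w2.png

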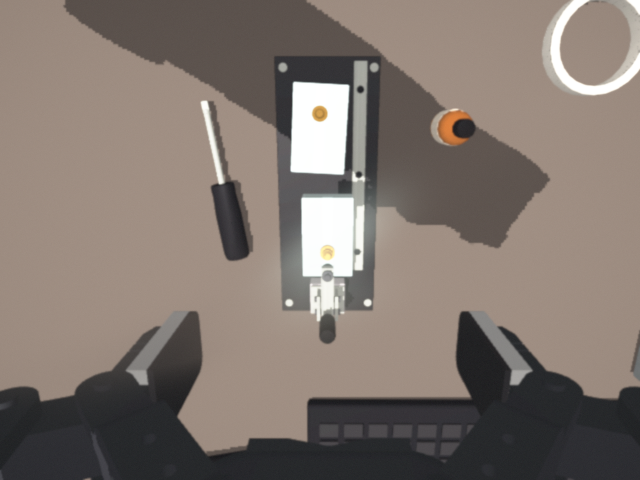

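Both wrist positions put the joint face at y = −0.307 with z = 0.037, so the heights agree. The joint edge is about (0.5035, −0.307). The loose half's centre is about (0.495, −0.243), turned about −3°, with a gap of about 23 mm, inside the stated 15–35 mm. Next I go over it lower down and look once more.

```bash
python3 - <<'E'
from h import *
go(.495,-.243,.18,-3)
E
```

```text
at [ 0.5039 -0.3036  0.28  ] yang 0.26 q [-0.54  0.41  0.43  1.59 -0.    1.02] -> delta [ 0.2025 -0.0294  0.3332] yaw 0.0725 t 3.25 F [ 0.3 -0.2 -0.6] w 0.0853 0.0
```

>>> jog_arm --deltas '[{"delta_pos": [0.202, -0.029, 0.333], "yaw": 0.072, "fingers": 1}, {"delta_pos": [0.202, -0.029, 0.333], "yaw": 0.072, "fingers": 1}, {"delta_pos": [0.202, -0.029, 0.333], "yaw": 0.072, "fingers": 1}, {"delta_pos": [0.202, -0.029, 0.333], "yaw": 0.072, "fingers": 1}, {"delta_pos": [0.202, -0.029, 0.333], "yaw": 0.072, "fingers": 1}]'

```text
clock: 3.75
eef_pos: [0.4956, -0.2453, 0.1798]
tool_rot: [0.726, 0.688, 0.0, 0.001]
ft_force: [0.3, -0.7, 1.2]
grip_width: 0.0855
grasp_force: 0.0
```

```bash
cat > m.py <<'E'
from h import *
import pickle
def quad(c,cx,cy,yaw,z=.037,thr=None):
    "refine block top edges: sample gray across each side, take the steepest step, fit lines; returns edge offsets in world"
    g=cv2.GaussianBlur(c['image'],(3,3),0).astype(float).min(2)
    t=np.radians(yaw);ex=np.array([np.cos(t),np.sin(t)]);ey=np.array([-np.sin(t),np.cos(t)]);o=np.array([cx,cy])
    res={}
    for nm,n,e,h,L in(('-x',-ex,ey,.025,.032),('+x',ex,ey,.025,.032),('-y',-ey,ex,.04,.018),('+y',ey,ex,.04,.018)):
        pts=[]
        for s in np.linspace(-L,L,25):
            ds=np.linspace(-.012,.012,97)
            P=[o+e*s+n*(h+d) for d in ds]
            uv=np.array([proj(c,[*p,z]) for p in P],np.float32)
            v=cv2.remap(g.astype(np.float32),uv[:,0][None],uv[:,1][None],cv2.INTER_LINEAR)[0]
            k=np.argmin(np.gradient(v)); 
            pts.append((s,ds[k],v[max(k-8,0)]-v[min(k+8,96)]))
        a=np.array(pts);a=a[a[:,2]>20]
        if len(a)>6:
            m=abs(a[:,1]-np.median(a[:,1]))<.0025;q=np.polyfit(a[m,0],a[m,1],1);res[nm]=(round(q[1]*1e3,2),round(np.degrees(np.arctan(q[0])),2),int(m.sum()))
    return res
E
python3 - <<'E'
from m import *
c=cam('wrist');pickle.dump(c,open('w3.pkl','wb'));save(c,'w3.png')
c2=pickle.load(open('w2.pkl','rb'))
print('loose close',quad(c,.495,-.2434,-3)); print('loose w2',quad(c2,.495,-.2434,-3))
print('clamped w2',quad(c2,.5035,-.3467,0)); print('clamped w3',quad(c,.5035,-.3467,0))
go(.495,-.2434,.016)
E
```

```text
loose close {'-x': (np.float64(-0.29), np.float64(0.4), 25), '+x': (np.float64(0.32), np.float64(-0.39), 25), '-y': (np.float64(-0.33), np.float64(0.5), 25), '+y': (np.float64(0.24), np.float64(1.44), 25)}
loose w2 {'-x': (np.float64(0.17), np.float64(0.8), 25), '+x': (np.float64(0.77), np.float64(-0.45), 25), '-y': (np.float64(0.28), np.float64(-0.69), 25), '+y': (np.float64(0.52), np.float64(0.32), 25)}
clamped w2 {'-x': (np.float64(0.15), np.float64(0.4), 25), '+x': (np.float64(10.53), np.float64(-0.19), 25), '-y': (np.float64(0.11), np.float64(-0.31), 18), '+y': (np.float64(-0.19), np.float64(0.27), 25)}
clamped w3 {'-x': (np.float64(0.07), np.float64(0.26), 25), '+x': (np.float64(9.72), np.float64(-0.55), 22), '-y': (np.float64(0.64), np.float64(0.24), 20), '+y': (np.float64(-0.48), np.float64(0.42), 25)}
at [ 0.4963 -0.2459  0.1806] yang -3.16 q [-0.46  0.36  0.1   1.31 -0.    1.17] -> delta [ 0.0091 -0.0065  0.5485] yaw 0 t 3.8 F [ 0.1 -0.1  0.1] w 0.0855 0.0
```

View pics/w3.png

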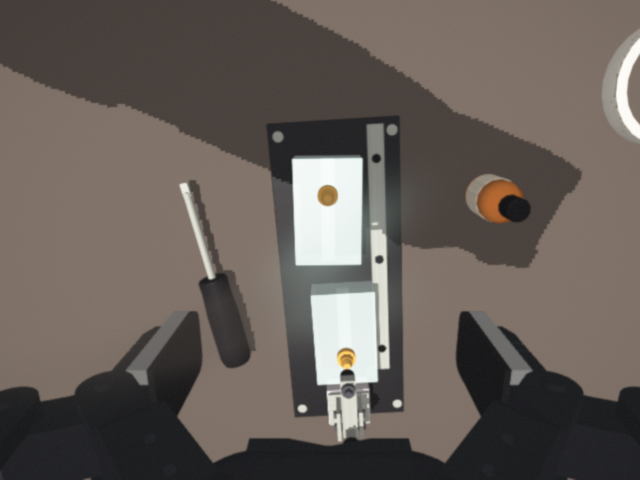

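The close look puts the loose half's centre at (0.4953, −0.2431), yaw −2.6°, with its top at pixels 293–362 by 156–265. The joint edge is (0.5034, −0.307), jig yaw +0.3°. Descending and gripping across the 50 mm width.

>>> jog_arm --deltas '[{"delta_pos": [0.01, -0.005, 0.3], "yaw": -0.013, "fingers": 1}, {"delta_pos": [0.01, -0.005, 0.3], "yaw": -0.013, "fingers": 1}, {"delta_pos": [0.01, -0.005, 0.45], "yaw": -0.013, "fingers": 1}, {"delta_pos": [0.01, -0.005, 0.542], "yaw": -0.013, "fingers": 1}, {"delta_pos": [0.01, -0.005, 0.542], "yaw": -0.013, "fingers": 0.9}, {"delta_pos": [0.01, -0.005, 0.542], "yaw": -0.013, "fingers": 0.7}, {"delta_pos": [0.01, -0.005, 0.542], "yaw": -0.013, "fingers": 0.4}, {"delta_pos": [0.01, -0.005, 0.542], "yaw": -0.013, "fingers": 0.4}, {"delta_pos": [0.01, -0.005, 0.542], "yaw": -0.013, "fingers": 0.4}]'

```text
clock: 4.7
eef_pos: [0.4949, -0.2421, 0.0179]
tool_rot: [0.723, 0.691, 0.001, 0.002]
ft_force: [-0.4, 1.4, -0.1]
grip_width: 0.0343
grasp_force: 0.0
```

```bash
python3 - <<'E'
from h import *
go(.5034,-.267,.018,0.3)
E
```

```text
at [ 0.4949 -0.2421  0.0179] yang -2.53 q [-0.45  0.49 -0.16  0.92  0.    1.16] -> delta [-0.0818  0.0319 -0.    ] yaw -0.063 t 4.7 F [-0.4  1.4 -0.1] w 0.0343 0.0
```

The opening is 34 mm with no grip force, so the pads aren't on the 50 mm sides. Looking.

```bash
python3 - <<'E'
from h import *
w=cam('wrist');s=cam('side');save(w,'x.png')
im=np.hstack([cv2.resize(w['image'][150:480,120:520,::-1],(480,396)),cv2.resize(s['image'][150:240,320:400,::-1],(320,396),interpolation=cv2.INTER_CUBIC)])
cv2.imwrite('pics/g1.png',im)
E
```

```text
(no output)
```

View pics/g1.png

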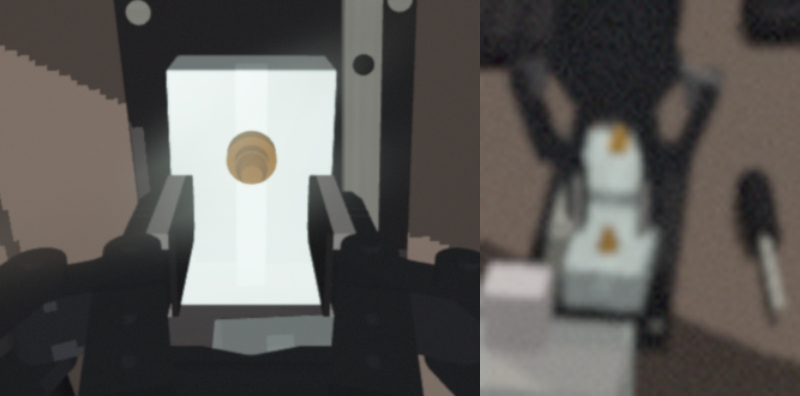

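```bash
python3 - <<'E'
from h import *
w=cam('wrist');P=cloud(w)
# crop->full: u=120+x*400/480, v=150+y*330/396
for x,y in((150,240),(170,190),(188,180),(312,180),(345,230),(185,250),(180,310),(320,310),(250,280),(200,90),(320,90),(265,350)):
    u=int(120+x/1.2);v=int(150+y/1.2);print((x,y),P[v,u].round(4),w['image'][v,u])
E
```

```text
(150, 240) [ 0.4729 -0.2297  0.0845] [53 56 55]
(170, 190) [ 0.473  -0.2303  0.0574] [121 123 120]
(188, 180) [ 0.477  -0.2305  0.0511] [91 99 95]
(312, 180) [ 0.5119 -0.2321  0.051 ] [72 79 75]
(345, 230) [ 0.516  -0.2322  0.0789] [107 105 104]
(185, 250) [ 0.477  -0.244   0.0651] [43 45 45]
(180, 310) [ 0.4642 -0.302   0.0117] [56 55 56]
(320, 310) [ 0.5184 -0.3041  0.0123] [63 61 62]
(250, 280) [ 0.4926 -0.2731  0.0364] [238 246 244]
(200, 90) [ 0.4808 -0.2081  0.0377] [237 244 241]
(320, 90) [ 0.5159 -0.2097  0.0373] [227 236 233]
(265, 350) [ 0.4963 -0.3068  0.0294] [108 114 114]
```

```bash
python3 - <<'E'
from h import *
import pickle
c=pickle.load(open('w3.pkl','rb'));P=cloud(c)
for u in(170,185,195,462,470,480):
    col=P[300:345:3,u];print(u,[(300+3*i,*p.round(3)) for i,p in enumerate(col) if p[2]>.15][:2])
print('tcp w3 px',proj(c,[.4956,-.2453,.18]))
w=cam('wrist');P=cloud(w);print('tcp now px',proj(w,[.4949,-.2421,.0179]),w['C'])
m=(P[...,2]>.04)&(P[...,2]<.075)&(abs(P[...,1]+.242)<.014)&(abs(abs(P[...,0]-.495)-.019)<.008)
print(np.percentile(P[m][:,2],[0,1,5]),m.sum())
o=bot.get_obs();print(o['tool_rot'],o['grip_width'],o['eef_pos'],o['ft_force'])
E
```

```text
170 [(315, np.float64(0.447), np.float64(-0.232), np.float64(0.225)), (318, np.float64(0.448), np.float64(-0.232), np.float64(0.227))]
185 [(312, np.float64(0.451), np.float64(-0.232), np.float64(0.223)), (315, np.float64(0.452), np.float64(-0.232), np.float64(0.226))]
195 [(312, np.float64(0.453), np.float64(-0.234), np.float64(0.22)), (315, np.float64(0.453), np.float64(-0.234), np.float64(0.221))]
462 [(312, np.float64(0.538), np.float64(-0.238), np.float64(0.222)), (315, np.float64(0.538), np.float64(-0.239), np.float64(0.222))]
470 [(312, np.float64(0.541), np.float64(-0.237), np.float64(0.223)), (315, np.float64(0.54), np.float64(-0.238), np.float64(0.225))]
480 [(312, np.float64(0.543), np.float64(-0.237), np.float64(0.224)), (315, np.float64(0.543), np.float64(-0.237), np.float64(0.225))]
tcp w3 px [328.47638585 290.36418325]
tcp now px [330.70309828 292.2356014 ] [ 0.49670738 -0.1727585   0.184356  ]
[0.04233618 0.04412458 0.0473154 ] 3754
[7.22501200e-01 6.91369540e-01 1.52635729e-04 3.88893388e-04] 0.0341095236179097 [ 0.49382167 -0.24143224  0.01659953] [-0.0214223   0.53163753 -0.5049752 ]
```

Depth shows the fingertips really stand about 30 mm above the reported TCP at this opening: tips at z≈0.047 with TCP z at 0.018, so the pads closed above the block. Nothing was touched. I'll open, go 25 mm lower and grip.

>>> jog_arm --deltas '[{"delta_pos": [-0.003, 0.001, 0], "yaw": 0, "fingers": 0.85}, {"delta_pos": [-0.003, 0.001, 0], "yaw": 0, "fingers": 0.85}, {"delta_pos": [-0.003, 0.001, 0], "yaw": 0, "fingers": 0.85}, {"delta_pos": [-0.003, 0.001, 0.04], "yaw": 0, "fingers": 0.85}, {"delta_pos": [-0.003, 0.001, 0.083], "yaw": 0, "fingers": 0.85}, {"delta_pos": [-0.003, 0.001, 0.083], "yaw": 0, "fingers": 0.7}, {"delta_pos": [-0.003, 0.001, 0.083], "yaw": 0, "fingers": 0.4}, {"delta_pos": [-0.003, 0.001, 0.083], "yaw": 0, "fingers": 0.4}, {"delta_pos": [-0.003, 0.001, 0.083], "yaw": 0, "fingers": 0.4}]'

```text
clock: 5.8
eef_pos: [0.4937, -0.2422, -0.0089]
tool_rot: [0.723, 0.691, -0.0, -0.0]
ft_force: [-0.9, 0.0, -1.5]
grip_width: 0.0486
grasp_force: 63.5
```

```bash
python3 - <<'E'
from m import *
go(.5034,-.267,-.007,0.3)
w=cam('wrist');P=cloud(w)
print(quad(w,.4953,-.2431,-2.6))
m=(P[...,2]>.02)&(abs(P[...,1]+.242)<.014)&(abs(abs(P[...,0]-.495)-.032)<.008)
print(np.percentile(P[m][:,2],[0,1,5]))
E
```

```text
at [ 0.4937 -0.2422 -0.0089] yang -2.53 q [-0.46  0.52 -0.18  0.87 -0.    1.16] -> delta [-0.081   0.0359 -0.0063] yaw -0.0628 t 5.8 F [-0.9  0.  -1.5] w 0.0486 63.5
{'-x': (np.float64(1.57), np.float64(-0.0), 25), '+x': (np.float64(-1.77), np.float64(-0.18), 25), '-y': (np.float64(-4.86), np.float64(-0.92), 25), '+y': (np.float64(-1.01), np.float64(-0.03), 25)}
[0.02040747 0.02631808 0.03279228]
```

Gripped at 48.6 mm and 63 N, centred. Now I square it, slide it toward the fence and clamped half, and finish with slight over-travel to seat it.

>>> jog_arm --deltas '[{"delta_pos": [-0.01, 0.005, 0], "yaw": -0.03, "fingers": 0.4}, {"delta_pos": [-0.03, 0.018, 0], "yaw": -0.063, "fingers": 0.4}, {"delta_pos": [-0.05, 0.026, 0], "yaw": -0.063, "fingers": 0.4}, {"delta_pos": [-0.065, 0.032, 0], "yaw": -0.063, "fingers": 0.4}, {"delta_pos": [-0.074, 0.036, 0], "yaw": -0.063, "fingers": 0.4}, {"delta_pos": [-0.08, 0.038, 0], "yaw": -0.063, "fingers": 0.4}, {"delta_pos": [-0.084, 0.039, 0], "yaw": -0.063, "fingers": 0.4}, {"delta_pos": [-0.087, 0.041, 0], "yaw": -0.063, "fingers": 0.4}, {"delta_pos": [-0.087, 0.041, 0], "yaw": -0.063, "fingers": 0.4}]'

```text
clock: 6.75
eef_pos: [0.5026, -0.2653, -0.0092]
tool_rot: [0.705, 0.709, 0.001, -0.004]
ft_force: [-4.7, 7.6, 4.5]
grip_width: 0.0484
grasp_force: 66.8
```

```bash
python3 - <<'E'
from m import *
go(.5034,-.267,-.007,0.3)
w=cam('wrist');pickle.dump(w,open('w4.pkl','wb'));print(quad(w,.5034,-.267,.3))
E
```

```text
at [ 0.5026 -0.2653 -0.0092] yang 0.36 q [-0.49  0.56 -0.12  0.9   0.    1.08] -> delta [-0.0055  0.0025 -0.0074] yaw 0.0014 t 6.75 F [-4.7  7.6  4.5] w 0.0484 66.8
{'-x': (np.float64(0.5), np.float64(-0.02), 25), '+x': (np.float64(-0.85), np.float64(0.14), 21), '-y': (np.float64(-5.96), np.float64(-0.62), 25), '+y': (np.float64(-0.5), np.float64(0.0), 25)}
```

Contact on both sides (−4.7, +7.6 N). I'll press a little more, then check.

>>> jog_arm --deltas '[{"delta_pos": [-0.006, 0.002, 0], "yaw": 0, "fingers": 0.4}, {"delta_pos": [-0.01, 0.006, 0], "yaw": 0, "fingers": 0.4}, {"delta_pos": [-0.01, 0.008, 0], "yaw": 0, "fingers": 0.4}, {"delta_pos": [-0.01, 0.008, 0], "yaw": 0, "fingers": 0.4}]'

```text
clock: 7.2
eef_pos: [0.5026, -0.2652, -0.0092]
tool_rot: [0.705, 0.71, 0.001, -0.007]
ft_force: [-10.6, 16.2, 12.5]
grip_width: 0.049
grasp_force: 70.9
```

```bash
python3 - <<'E'
from m import *
go(.5034,-.267,-.007,0.3)
w=cam('wrist');print(quad(w,.5034,-.267,.3))
u,v=proj(w,[.5034,-.307,.037]);print(u,v)
u,v=int(u),int(v)
cv2.imwrite('pics/j1.png',cv2.resize(w['image'][v-70:min(v+50,480),u-80:u+80,::-1],(800,600),interpolation=cv2.INTER_CUBIC))
E
```

```text
at [ 0.5026 -0.2652 -0.0092] yang 0.4 q [-0.49  0.56 -0.11  0.91  0.01  1.07] -> delta [-0.006   0.0027 -0.0073] yaw 0.0023 t 7.2 F [-10.6  16.2  12.5] w 0.049 70.9
{'-x': (np.float64(0.4), np.float64(0.09), 25), '+x': (np.float64(-0.76), np.float64(0.07), 22), '-y': (np.float64(-5.99), np.float64(-0.67), 25), '+y': (np.float64(-0.5), np.float64(0.0), 25)}
329.16247850096397 455.75188721081685
```

View pics/j1.png

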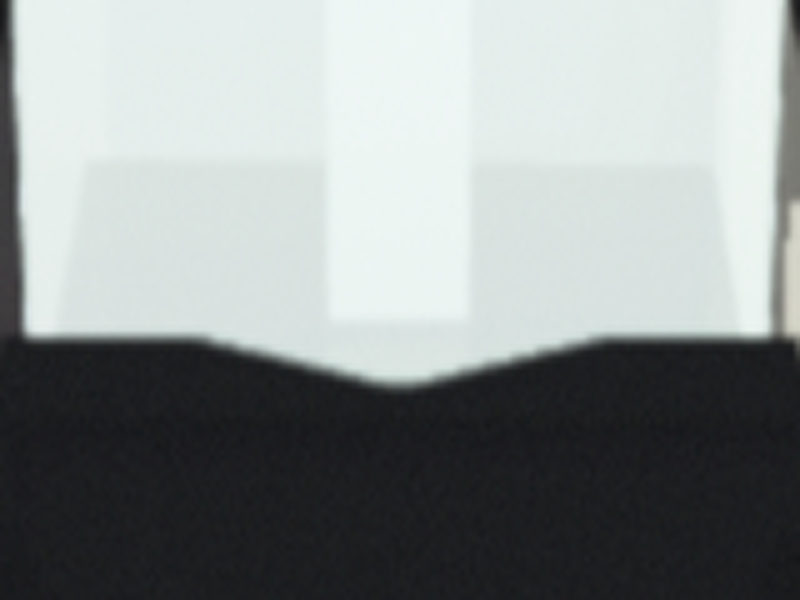

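The extra force moved nothing, so the block is hard against both stops; the palm hides the joint in this picture. Easing off, opening, rising and checking the joint from above.

>>> jog_arm --deltas '[{"delta_pos": [0.008, -0.006, 0], "yaw": 0, "fingers": 0.4}, {"delta_pos": [0.008, -0.006, 0], "yaw": 0, "fingers": 0.6}, {"delta_pos": [0.008, -0.006, 0], "yaw": 0, "fingers": 0.8}, {"delta_pos": [0.008, -0.006, 0], "yaw": 0, "fingers": 0.8}, {"delta_pos": [0.008, -0.006, -0.1], "yaw": 0, "fingers": 0.8}, {"delta_pos": [0.008, -0.006, -0.25], "yaw": 0, "fingers": 0.9}, {"delta_pos": [-0.1, 0, -0.9], "yaw": 0, "fingers": 1}, {"delta_pos": [-0.1, 0, -0.9], "yaw": 0, "fingers": 1}, {"delta_pos": [-0.1, 0, -0.9], "yaw": 0, "fingers": 1}, {"delta_pos": [-0.1, 0, -0.9], "yaw": 0, "fingers": 1}, {"delta_pos": [-0.1, 0, -0.9], "yaw": 0, "fingers": 1}]'

```text
clock: 8.35
eef_pos: [0.5113, -0.3054, 0.2704]
tool_rot: [0.706, 0.708, 0.002, 0.009]
ft_force: [0.9, -1.0, -0.5]
grip_width: 0.0855
grasp_force: 0.0
```

```bash
python3 - <<'E'
from m import *
w=cam('wrist');pickle.dump(w,open('w5.pkl','wb'));print('loose',quad(w,.5034,-.267,.3));print('clamped',quad(w,.5034,-.347,.3))
u,v=map(int,proj(w,[.5034,-.307,.037]));print(u,v)
cv2.imwrite('pics/j2.png',cv2.resize(w['image'][v-90:v+90,u-120:u+120,::-1],(800,600),interpolation=cv2.INTER_CUBIC))
S=cam('scene');D=cam('side');pickle.dump((S,D),open('sd.pkl','wb'))
go(.55,.28,.28)
E
```

```text
loose {'-x': (np.float64(0.89), np.float64(0.24), 25), '+x': (np.float64(0.03), np.float64(-0.59), 22), '+y': (np.float64(0.26), np.float64(0.01), 25)}
clamped {'-x': (np.float64(0.3), np.float64(-0.4), 25), '+x': (np.float64(10.67), np.float64(-0.52), 24), '-y': (np.float64(-0.19), np.float64(0.14), 18)}
316 194
at [ 0.5078 -0.3023  0.2612] yang 0.28 q [-0.54  0.42  0.39  1.55 -0.    1.03] -> delta [ 1.9402  0.1503 -0.0637] yaw 0 t 8.5 F [ 0.8  0.  -0.4] w 0.0855 0.0
```

View pics/j2.png

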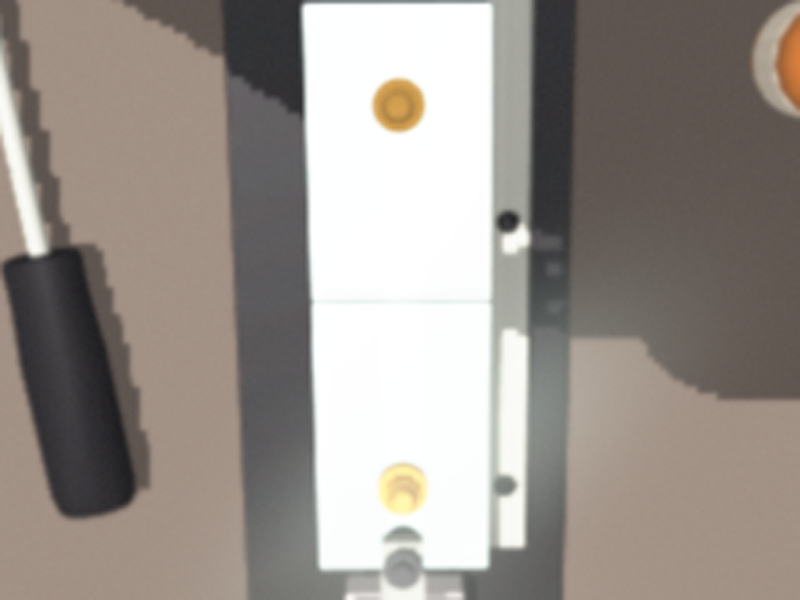

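The joint is closed at crop (402,301): only a hairline shows and both sides are in line. Next the lamp, starting with the handle ends from the scene and side pictures.

```bash
python3 - <<'E'
from h import *
import pickle
S,D=pickle.load(open('sd.pkl','rb'))
for a,b in(((411,231),(249,322)),((388,206),(321,322))): print('tri',tri(S,a,D,b))
for c,p in((S,(411,231)),(S,(388,206)),(D,(249,322)),(D,(321,322))):print(onz(c,*p,.101).round(4))
P=cloud(S);im=S['image'].astype(int)
# handle top points by height near the lamp
m=(abs(P[...,2]-.1)<.012)&(np.hypot(P[...,0]-.55,P[...,1]-.28)<.13)
X=P[m][:,:2].astype(np.float32);print(len(X),cv2.minAreaRect(X),X.mean(0),P[m][:,2].max())
# rig extent
m=(P[...,2]>.12)&(P[...,2]<.16)&(abs(P[...,1])<.2)&(P[...,0]>.3);print('rig high',P[m].min(0),P[m].max(0))
E
```

```text
tri (array([0.60125854, 0.29566036, 0.10398538]), np.float64(0.0036526512004692066))
tri (array([0.49166964, 0.28163778, 0.10089287]), np.float64(0.007310261258235656))
[0.5971 0.2966 0.101 ]
[0.4959 0.2826 0.101 ]
[0.6037 0.2941 0.101 ]
[0.4892 0.2783 0.101 ]
409 ((0.5498151779174805, 0.29060742259025574), (0.12556137144565582, 0.024587225168943405), 6.994805812835693) [0.5528358  0.28828663] 0.10713810944407047
rig high [ 0.50133385 -0.07067087  0.12000615] [1.00548187 0.19038744 0.15541679]
```

The lamp handle is at about (0.549, 0.289), running at about 7°, top at about 0.101–0.104. It measures 125×24 mm, and height and size fit. Travelling over there above the rig, turning as I go.

>>> jog_arm --deltas '[{"delta_pos": [1, 0.07, -0.09], "yaw": -0.98, "fingers": 1}, {"delta_pos": [1, 0.07, -0.09], "yaw": -0.98, "fingers": 1}, {"delta_pos": [1, 0.07, -0.09], "yaw": -0.98, "fingers": 1}, {"delta_pos": [1, 0.07, -0.09], "yaw": -0.98, "fingers": 1}, {"delta_pos": [1, 0.07, -0.09], "yaw": -0.98, "fingers": 1}, {"delta_pos": [1, 0.07, -0.09], "yaw": -0.98, "fingers": 1}, {"delta_pos": [1, 0.07, -0.09], "yaw": -0.98, "fingers": 1}]'

```text
clock: 9.2
eef_pos: [0.5263, 0.0039, 0.2866]
tool_rot: [0.384, 0.924, 0.0, -0.002]
ft_force: [-1.2, -0.7, -0.2]
grip_width: 0.0852
grasp_force: 0.0
```

```bash
python3 -c "
from h import *
go(.549,.289,.25,97)"
```

```text
at [0.5263 0.0039 0.2866] yang 44.9 q [0.01 0.28 0.26 1.56 0.   0.79] -> delta [0.6193 0.7244 0.1236] yaw -1.1578 t 9.2 F [-1.2 -0.7 -0.2] w 0.0852 0.0
```

>>> jog_arm --deltas '[{"delta_pos": [0.62, 0.724, 0], "yaw": -1, "fingers": 1}, {"delta_pos": [0.62, 0.724, 0], "yaw": -1, "fingers": 1}, {"delta_pos": [0.62, 0.724, 0], "yaw": -1, "fingers": 1}, {"delta_pos": [0.62, 0.724, 0], "yaw": -1, "fingers": 1}, {"delta_pos": [0.62, 0.724, 0.05], "yaw": -1, "fingers": 1}, {"delta_pos": [0.62, 0.724, 0.1], "yaw": -1, "fingers": 1}, {"delta_pos": [0.62, 0.724, 0.12], "yaw": -1, "fingers": 1}, {"delta_pos": [0.62, 0.724, 0.12], "yaw": -1, "fingers": 1}]'

```text
clock: 10.0
eef_pos: [0.5505, 0.2824, 0.2482]
tool_rot: [0.005, 1.0, -0.002, -0.003]
ft_force: [0.7, -0.1, 0.2]
grip_width: 0.0853
grasp_force: 0.0
```

>>> jog_arm --deltas '[{"delta_pos": [0, 0, 0], "yaw": -0.155, "fingers": 1}, {"delta_pos": [0, 0, 0], "yaw": -0.155, "fingers": 1}, {"delta_pos": [0, 0, 0], "yaw": -0.155, "fingers": 1}]'

```text
clock: 10.3
eef_pos: [0.5524, 0.2815, 0.2528]
tool_rot: [-0.053, 0.999, -0.0, 0.0]
ft_force: [0.5, 0.1, 0.2]
grip_width: 0.0851
grasp_force: 0.0
```

```bash
python3 - <<'E'
from h import *
import pickle
go(.549,.289,.25,97)
c=cam('wrist');pickle.dump(c,open('w6.pkl','wb'));save(c,'w6.png')
P=cloud(c)
m=(P[...,2]>.088)&(P[...,2]<.115)&(np.hypot(P[...,0]-.55,P[...,1]-.289)<.09)
X=P[m][:,:2].astype(np.float32);print(m.sum(),cv2.minAreaRect(X),np.percentile(P[m][:,2],[5,50,95]))
E
```

```text
at [0.5524 0.2815 0.2528] yang 96.11 q [ 0.47  0.48  0.47  1.56 -0.    0.36] -> delta [0.0085 0.0261 0.0093] yaw -0.0198 t 10.3 F [0.5 0.1 0.2] w 0.0851 0.0
4580 ((0.5476655960083008, 0.29082173109054565), (0.12244389951229095, 0.021969502791762352), 6.0736799240112305) [0.09850368 0.10104015 0.10265816]
```

View pics/w6.png

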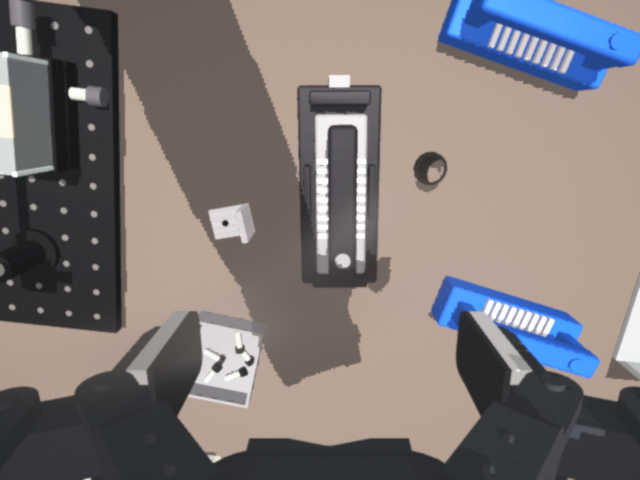

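The wrist view shows the lamp's handle at (343,185) in the dock, bracket (232,222) to the left, post holder (430,168) to the right, and blue decoys at right top and bottom. The handle rectangle is centred at (0.5477, 0.2908), 122×22 mm at 6.1°, top z = 0.101, which matches the text.

```bash
python3 - <<'E'
from h import *
import pickle
c=pickle.load(open('w6.pkl','rb'));P=cloud(c)
t=np.radians(6.1);d=P[...,:2]-[.5477,.2908];a=d@[np.cos(t),np.sin(t)];b=d@[-np.sin(t),np.cos(t)]
m=(c['range_z']>0)&(P[...,2]>.035)&(P[...,2]<.2)&(abs(a)<.08)&(abs(b)>.03)&(abs(b)<.1)
v,u=np.where(m)
for s in(1,-1):
    k=m&(b*s>0)&(P[...,2]<.16)
    if k.any(): print(s,'nearest',(abs(b[k])).min(),'maxz',P[k][:,2].max(),'a',a[k].min(),a[k].max())
m=(P[...,2]>.03)&(P[...,2]<.075)&(abs(a)<.1)&(abs(b)<.03);print('body top pct',np.percentile(P[m][:,2],[10,50,90]))
go(.5477,.2908,.042,96.1)
E
```

```text
1 nearest 0.07428395583387441 maxz 0.04625419903221869 a -0.03212481166670958 -0.010269175354446774
-1 nearest 0.0847137916127538 maxz 0.04246646947790697 a 0.013970613690254369 0.04329636796356572
body top pct [0.0376118  0.05177089 0.05693545]
at [0.5523 0.2817 0.2528] yang 96.14 q [ 0.47  0.48  0.47  1.56 -0.    0.36] -> delta [0.0126 0.0318 0.7027] yaw 0.001 t 10.35 F [0.6 0.4 0.4] w 0.0858 0.0
```

The neighbours are over 74 mm off and at most 46 mm high, so the way down is clear. Descending and gripping the handle.

>>> jog_arm --deltas '[{"delta_pos": [0.013, 0.032, 0.15], "yaw": 0, "fingers": 1}, {"delta_pos": [0.013, 0.032, 0.3], "yaw": 0, "fingers": 1}, {"delta_pos": [0.013, 0.032, 0.45], "yaw": 0, "fingers": 1}, {"delta_pos": [0.013, 0.032, 0.6], "yaw": 0, "fingers": 1}, {"delta_pos": [0.013, 0.032, 0.7], "yaw": 0, "fingers": 1}, {"delta_pos": [0.013, 0.032, 0.7], "yaw": 0, "fingers": 0.6}, {"delta_pos": [0.013, 0.032, 0.7], "yaw": 0, "fingers": 0.3}, {"delta_pos": [0.013, 0.032, 0.7], "yaw": 0, "fingers": 0.05}, {"delta_pos": [0.013, 0.032, 0.7], "yaw": 0, "fingers": 0.05}, {"delta_pos": [0.013, 0.032, 0.7], "yaw": 0, "fingers": 0.05}, {"delta_pos": [0.013, 0.032, 0.7], "yaw": 0, "fingers": 0.05}, {"delta_pos": [0.013, 0.032, 0.7], "yaw": 0, "fingers": 0.05}]'

```text
clock: 11.55
eef_pos: [0.5489, 0.2925, 0.0449]
tool_rot: [-0.055, 0.998, 0.001, 0.002]
ft_force: [0.4, -2.2, 6.0]
grip_width: 0.0213
grasp_force: 59.2
```

```bash
python3 -c "
from h import *
go(.5477,.2908,.24,96.1)"
```

```text
at [0.5489 0.2925 0.0449] yang 96.36 q [ 0.49  0.58  0.09  1.07 -0.    0.38] -> delta [ 0.0014 -0.0048 -0.6502] yaw 0.0057 t 11.55 F [ 0.4 -2.2  6. ] w 0.0213 59.2
```

Gripped at 21.3 mm and 59 N. Lifting straight up.

>>> jog_arm --deltas '[{"delta_pos": [0, 0, -0.04], "yaw": 0, "fingers": 0.05}, {"delta_pos": [0, 0, -0.1], "yaw": 0, "fingers": 0.05}, {"delta_pos": [0, 0, -0.18], "yaw": 0, "fingers": 0.05}, {"delta_pos": [0, 0, -0.28], "yaw": 0, "fingers": 0.05}, {"delta_pos": [0, 0, -0.4], "yaw": 0, "fingers": 0.05}, {"delta_pos": [0, 0, -0.52], "yaw": 0, "fingers": 0.05}, {"delta_pos": [0, 0, -0.62], "yaw": 0, "fingers": 0.05}, {"delta_pos": [0, 0, -0.66], "yaw": 0, "fingers": 0.05}, {"delta_pos": [0, 0, -0.66], "yaw": 0, "fingers": 0.05}]'

```text
clock: 12.45
eef_pos: [0.5479, 0.2929, 0.2434]
tool_rot: [-0.056, 0.998, 0.001, 0.002]
ft_force: [0.4, -0.7, -3.1]
grip_width: 0.0212
grasp_force: 59.2
```

```bash
python3 - <<'E'
from h import *
import pickle
go(.5035,-.307,.24,90.3)
c=cam('wrist');P=cloud(c);o=bot.get_obs();pickle.dump(c,open('w7.pkl','wb'))
z=o['eef_pos'][2];Q=P-o['eef_pos']
m=(Q[...,2]>.035)&(Q[...,2]<.075)&(np.hypot(Q[...,0],Q[...,1])<.1)&(c['range_z']>0)
print('handle z-tcp',np.percentile(Q[m][:,2],[5,50,95]),m.sum())
D=cam('side');save(D,'side2.png');pickle.dump(D,open('D2.pkl','wb'))
S=cam('scene');pickle.dump(S,open('S2.pkl','wb'))
a=cv2.resize(D['image'][150:450,150:450,::-1],(400,400));b=cv2.resize(c['image'][:,:,::-1],(400,300));b=np.vstack([b,np.zeros((100,400,3),np.uint8)])
cv2.imwrite('pics/l1.png',np.hstack([a,b]))
E
```

```text
at [0.5479 0.2929 0.2434] yang 96.39 q [0.49 0.48 0.45 1.53 0.   0.38] -> delta [ 0.3695 -1.9709  0.0053] yaw 0.1353 t 12.45 F [ 0.4 -0.7 -3.1] w 0.0212 59.2
handle z-tcp [0.05027253 0.05848412 0.07227549] 29812
```

View pics/l1.png

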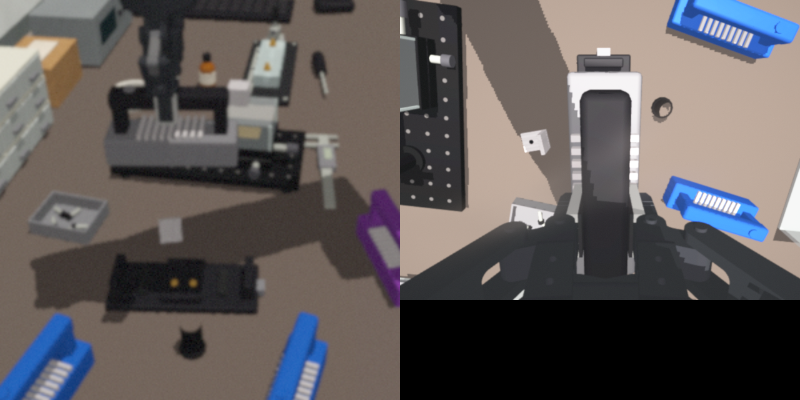

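The lamp is out of the dock at left, hanging level, with its underside at about 0.215, well above the 143 mm rig. Carrying it across.

>>> jog_arm --deltas '[{"delta_pos": [0.01, -0.05, 0], "yaw": 0.01, "fingers": 0.05}, {"delta_pos": [0.03, -0.14, 0], "yaw": 0.02, "fingers": 0.05}, {"delta_pos": [0.045, -0.24, 0], "yaw": 0.03, "fingers": 0.05}, {"delta_pos": [0.065, -0.34, 0], "yaw": 0.04, "fingers": 0.05}, {"delta_pos": [0.08, -0.44, 0], "yaw": 0.05, "fingers": 0.05}, {"delta_pos": [0.1, -0.54, 0], "yaw": 0.06, "fingers": 0.05}, {"delta_pos": [0.12, -0.64, 0], "yaw": 0.065, "fingers": 0.05}, {"delta_pos": [0.14, -0.74, 0], "yaw": 0.065, "fingers": 0.05}, {"delta_pos": [0.155, -0.84, 0], "yaw": 0.065, "fingers": 0.05}, {"delta_pos": [0.17, -0.93, 0], "yaw": 0.065, "fingers": 0.05}, {"delta_pos": [0.18, -0.98, 0], "yaw": 0.065, "fingers": 0.05}, {"delta_pos": [0.18, -0.98, 0], "yaw": 0.065, "fingers": 0.05}]'

```text
clock: 13.8
eef_pos: [0.5249, -0.0082, 0.2395]
tool_rot: [-0.028, 1.0, -0.0, -0.001]
ft_force: [-0.4, 0.7, -3.4]
grip_width: 0.0211
grasp_force: 59.3
```

```bash
python3 -c "
from h import *
go(.5035,-.307,.24,90.3)"
```

```text
at [ 0.5249 -0.0082  0.2395] yang 93.24 q [-0.02  0.28  0.14  1.44 -0.   -0.07] -> delta [ 0.1276 -0.9903 -0.0013] yaw 0.0654 t 13.8 F [-0.4  0.7 -3.4] w 0.0211 59.3
```

>>> jog_arm --deltas '[{"delta_pos": [0.01, -0.05, 0], "yaw": 0.01, "fingers": 0.05}, {"delta_pos": [0.02, -0.14, 0], "yaw": 0.02, "fingers": 0.05}, {"delta_pos": [0.03, -0.24, 0], "yaw": 0.03, "fingers": 0.05}, {"delta_pos": [0.045, -0.34, 0], "yaw": 0.04, "fingers": 0.05}, {"delta_pos": [0.06, -0.44, 0], "yaw": 0.05, "fingers": 0.05}, {"delta_pos": [0.07, -0.54, 0], "yaw": 0.06, "fingers": 0.05}, {"delta_pos": [0.083, -0.64, 0], "yaw": 0.065, "fingers": 0.05}, {"delta_pos": [0.096, -0.74, 0], "yaw": 0.065, "fingers": 0.05}, {"delta_pos": [0.11, -0.84, 0], "yaw": 0.065, "fingers": 0.05}, {"delta_pos": [0.12, -0.93, 0], "yaw": 0.065, "fingers": 0.05}, {"delta_pos": [0.127, -0.99, 0], "yaw": 0.065, "fingers": 0.05}, {"delta_pos": [0.127, -0.99, 0], "yaw": 0.065, "fingers": 0.05}]'

```text
clock: 15.0
eef_pos: [0.5055, -0.3067, 0.2394]
tool_rot: [-0.003, 1.0, -0.0, -0.0]
ft_force: [0.3, 0.1, -2.9]
grip_width: 0.0212
grasp_force: 59.6
```

```bash
cat > lamp.py <<'E'
from h import *
def lamp():
    c=cam('wrist');P=cloud(c);o=bot.get_obs();Q=P-o['eef_pos']
    # handle top: near-black pixels at the highest layer, away from the fingers (toward the robot / -x)
    m=(abs(Q[...,2]-.056)<.007)&(abs(Q[...,1])<.02)&(Q[...,0]<-.025)&(Q[...,0]>-.09)&(c['image'].max(2)<110)
    X=P[m];print('handle n',m.sum(),'z',np.percentile(X[:,2],[10,50,90]).round(4),'x min',np.percentile(X[:,0],1).round(4))
    xs=X[:,0];mid=[];
    for a in np.arange(o['eef_pos'][0]-.052,o['eef_pos'][0]-.03,.002):
        k=abs(xs-a)<.001
        if k.sum()>5:mid.append((a,X[k,1].min(),X[k,1].max()))
    mid=np.array(mid);q=np.polyfit(mid[:,0],(mid[:,1]+mid[:,2])/2,1);print('centreline y at tcp x',np.polyval(q,o['eef_pos'][0]).round(4),'angle',np.degrees(np.arctan(q[0])).round(2),'w',(mid[:,2]-mid[:,1]).mean().round(4))
    # body top z
    m=(abs(Q[...,2]-.007)<.012)&(abs(Q[...,1])<.03)&(Q[...,0]<0)&(Q[...,0]>-.09);X=P[m];
    if len(X):print('body n',len(X),'z',np.percentile(X[:,2],[10,50,90]).round(4),'min',np.percentile(X,1,axis=0).round(4),'max',np.percentile(X,99,axis=0).round(4))
    return c
E
python3 - <<'E'
from lamp import *
go(.5035,-.307,.12,90.3);lamp()
print([bot.get_obs()['eef_pos'].round(4) for _ in range(1)])
E
```

```text
at [ 0.5055 -0.3067  0.2394] yang 90.4 q [-0.55  0.42  0.34  1.49 -0.   -0.55] -> delta [ 0.0064 -0.001   0.3981] yaw 0.0022 t 15.0 F [ 0.3  0.1 -2.9] w 0.0212 59.6
handle n 8753 z [0.2944 0.2958 0.2968] x min 0.4428
centreline y at tcp x -0.3021 angle 7.07 w 0.0203
body n 8558 z [0.2457 0.2471 0.2517] min [ 0.4348 -0.3301  0.2441] max [ 0.5026 -0.2866  0.253 ]
[array([ 0.5057, -0.3052,  0.2396])]
```

The lamp is over the joint. Handle top 0.296 and body top 0.247 both give an underside at 0.213, or TCP − 26.6 mm. Descending part way and measuring the lamp's centring.

>>> jog_arm --deltas '[{"delta_pos": [0.005, -0.001, 0.1], "yaw": 0, "fingers": 0.05}, {"delta_pos": [0.005, -0.001, 0.2], "yaw": 0, "fingers": 0.05}, {"delta_pos": [0.005, -0.001, 0.3], "yaw": 0, "fingers": 0.05}, {"delta_pos": [0.005, -0.001, 0.38], "yaw": 0, "fingers": 0.05}, {"delta_pos": [0.005, -0.001, 0.4], "yaw": 0, "fingers": 0.05}, {"delta_pos": [0.005, -0.001, 0.4], "yaw": 0, "fingers": 0.05}]'

```text
clock: 15.65
eef_pos: [0.504, -0.3036, 0.1194]
tool_rot: [-0.005, 1.0, 0.001, -0.001]
ft_force: [-0.1, 0.3, -3.7]
grip_width: 0.0212
grasp_force: 59.4
```

```bash
python3 - <<'E'
from h import *
import pickle
go(.5035,-.307,.0745,90.3)
c=cam('wrist');P=cloud(c);o=bot.get_obs();Q=P-o['eef_pos']
b=(abs(Q[...,1])<.035)&(Q[...,0]<-.03)&(Q[...,0]>-.09)
for n,z in(('body',.0075),('handle',.0565)):
    m=b&(abs(Q[...,2]-z)<.0045);m=cv2.morphologyEx(m.astype(np.uint8),cv2.MORPH_OPEN,np.ones((5,5)))>0
    X=P[m];r=cv2.minAreaRect(X[:,:2].astype(np.float32));print(n,len(X),np.percentile(X[:,2],[10,50,90]).round(4),'xmin',np.percentile(X[:,0],.5).round(4),r)
    sl=[]
    for a in np.arange(-.058,-.034,.002):
        k=abs(Q[m][:,0]-a)<.001
        if k.sum()>20: sl.append((a,*np.percentile(X[k][:,1],[1,99])))
    sl=np.array(sl);
    for j in(1,2):
        q=np.polyfit(sl[:,0],sl[:,j],1);print('  edge',np.degrees(np.arctan(q[0])).round(2),q[1].round(4))
save(c,'w8.png')
D=cam('side');S=cam('scene');pickle.dump((S,D,c),open('hov.pkl','wb'))
im=np.hstack([cv2.resize(c['image'][:,:,::-1],(400,300)),cv2.resize(D['image'][150:240,300:420,::-1],(400,300),interpolation=cv2.INTER_CUBIC)])
cv2.imwrite('pics/h1.png',im)
E
```

```text
at [ 0.504  -0.3036  0.1194] yang 90.62 q [-0.54  0.46  0.1   1.21  0.   -0.55] -> delta [ 0.0014 -0.0117  0.1497] yaw 0.0071 t 15.65 F [-0.1  0.3 -3.7] w 0.0212 59.4
body 6078 [0.1259 0.1271 0.1281] xmin 0.4332 ((0.4541662037372589, -0.3055770993232727), (0.04189315810799599, 0.04399864375591278), 0.6049481630325317)
  edge 0.54 -0.3268
  edge 0.77 -0.2833
handle 9515 [0.1748 0.1759 0.1768] xmin 0.4418 ((0.4582710564136505, -0.30496224761009216), (0.03353859856724739, 0.02134064957499504), 0.7429272532463074)
  edge 0.68 -0.3146
  edge 1.12 -0.2939
```

View pics/h1.png

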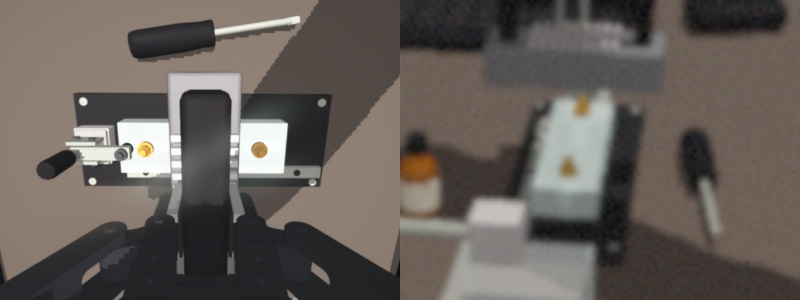

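The lamp is level over the channel, parallel to the joint within 0.4°, with its centre about 2 mm off towards +y. Correcting and going down to about 13 mm, then a last check.

>>> jog_arm --deltas '[{"delta_pos": [0, -0.007, 0.05], "yaw": 0.007, "fingers": 0.05}, {"delta_pos": [0, -0.007, 0.1], "yaw": 0.007, "fingers": 0.05}, {"delta_pos": [0, -0.007, 0.13], "yaw": 0.007, "fingers": 0.05}, {"delta_pos": [0, -0.007, 0.143], "yaw": 0.007, "fingers": 0.05}, {"delta_pos": [0, -0.007, 0.143], "yaw": 0.007, "fingers": 0.05}, {"delta_pos": [0, -0.007, 0.143], "yaw": 0.007, "fingers": 0.05}]'

```text
clock: 16.4
eef_pos: [0.505, -0.3075, 0.0782]
tool_rot: [-0.002, 1.0, -0.0, 0.001]
ft_force: [0.8, 0.0, -2.0]
grip_width: 0.021
grasp_force: 59.4
```

```bash
cat > fin.py <<'E'
from m import *
go(.5035,-.307,.0745,90.3)
for i in range(2):
    c=cam('wrist');P=cloud(c);o=bot.get_obs();Q=P-o['eef_pos']
    b=(abs(Q[...,1])<.035)&(Q[...,0]<-.03)&(Q[...,0]>-.09)
    for n,z,h,L in(('body',.0075,.034,.07),('handle',.0565,.083,.062)):
        m=b&(abs(Q[...,2]-z)<.0045);m=cv2.morphologyEx(m.astype(np.uint8),cv2.MORPH_OPEN,np.ones((5,5)))>0
        X=P[m];r=cv2.minAreaRect(X[:,:2].astype(np.float32))
        k=Q[m][:,0]<-.055
        print(n,'underside',(np.median(X[:,2])-h).round(4),'xc',(np.percentile(X[:,0],.5)+L).round(4),'yc',round(r[0][1],4),'size',np.round(r[1],4),'ang',round(r[2],2))
        A=np.c_[X[:,:2]-X[:,:2].mean(0),np.ones(len(X))];print('  tilt deg x,y',np.degrees(np.linalg.lstsq(A,X[:,2],rcond=None)[0][:2]).round(2))
    print('loose',quad(c,.5035,-.267,.3)); m=(abs(P[...,2]-.037)<.003)&(abs(P[...,0]-.503)<.02)&(P[...,1]>-.28)&(P[...,1]<-.2);print('block top z',np.median(P[m][:,2]))
E
python3 fin.py
```

```text
at [ 0.505  -0.3075  0.0782] yang 90.22 q [-0.55  0.5   0.04  1.11  0.   -0.55] -> delta [0.005  0.0016 0.0123] yaw -0.0019 t 16.4 F [ 0.8  0.  -2. ] w 0.021 59.4
body underside 0.0516 xc 0.5042 yc -0.3091 size [0.0371 0.0441] ang 0.25
  tilt deg x,y [ 0.24 -0.71]
handle underside 0.0515 xc 0.5042 yc -0.3084 size [0.0331 0.022 ] ang 0.03
  tilt deg x,y [ 1.   -0.46]
loose {'-x': (np.float64(0.59), np.float64(0.93), 17), '+x': (np.float64(-0.75), np.float64(0.0), 18), '+y': (np.float64(-0.04), np.float64(-0.04), 25)}
block top z 0.037318955122943365
body underside 0.0517 xc 0.5043 yc -0.3091 size [0.0369 0.0442] ang 0.2
  tilt deg x,y [ 0.37 -0.74]
handle underside 0.0516 xc 0.5043 yc -0.3084 size [0.033 0.022] ang 0.18
  tilt deg x,y [ 0.97 -0.61]
loose {'-x': (np.float64(0.75), np.float64(-0.0), 18), '+x': (np.float64(-0.75), np.float64(0.0), 18), '+y': (np.float64(-0.02), np.float64(0.01), 25)}
block top z 0.037322623541143664
```

Measured in one frame: lamp centre (+1.4, −1.7) mm from the joint middle, gap 14.3 mm. One last small correction.

>>> jog_arm --deltas '[{"delta_pos": [0.004, 0.005, 0.007], "yaw": 0, "fingers": 0.05}, {"delta_pos": [0.004, 0.005, 0.014], "yaw": 0, "fingers": 0.05}, {"delta_pos": [0.004, 0.005, 0.014], "yaw": 0, "fingers": 0.05}, {"delta_pos": [0.004, 0.005, 0.014], "yaw": 0, "fingers": 0.05}, {"delta_pos": [0.004, 0.005, 0.014], "yaw": 0, "fingers": 0.05}]'

```text
clock: 17.0
eef_pos: [0.5032, -0.3057, 0.0731]
tool_rot: [-0.002, 1.0, 0.0, -0.0]
ft_force: [0.6, -0.3, -3.5]
grip_width: 0.0208
grasp_force: 59.5
```

```bash
python3 fin.py
```

```text
at [ 0.5032 -0.3057  0.0731] yang 90.21 q [-0.55  0.5   0.03  1.1   0.   -0.55] -> delta [-0.0009 -0.0044 -0.0047] yaw -0.0019 t 17.0 F [ 0.6 -0.3 -3.5] w 0.0208 59.5
body underside 0.0466 xc 0.5024 yc -0.3073 size [0.037  0.0442] ang 0.2
  tilt deg x,y [ 0.28 -0.65]
handle underside 0.0465 xc 0.5025 yc -0.3066 size [0.033 0.022] ang 0.28
  tilt deg x,y [ 0.93 -0.41]
loose {'-x': (np.float64(0.58), np.float64(0.57), 19), '+x': (np.float64(-1.13), np.float64(0.82), 18), '+y': (np.float64(-0.05), np.float64(0.01), 25)}
block top z 0.03733230532030824
body underside 0.0467 xc 0.5025 yc -0.3073 size [0.037  0.0442] ang 0.31
  tilt deg x,y [ 0.23 -0.7 ]
handle underside 0.0465 xc 0.5025 yc -0.3067 size [0.033 0.022] ang 0.24
  tilt deg x,y [ 1.01 -0.44]
loose {'-x': (np.float64(0.66), np.float64(0.28), 18), '+x': (np.float64(-1.11), np.float64(0.91), 18), '+y': (np.float64(-0.04), np.float64(-0.03), 25)}
block top z 0.03733347657618752
```

The gap is about 9.4 mm, the lamp is centred within 0.5 mm and parallel within 0.1°, and the grip is steady. Handing in.

```bash
python3 -c "
from workcell import bot
print(bot.job_done())"
```

```text
the job is handed in; nothing more can be done
None
```

The joint is closed flush, and the gripper is holding the UV lamp level about 9.4 mm above it, centred within about 0.5 mm and with its long side along the joint line; I handed the job in at about 17 s.

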